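Open the stuck rivet jar

ROBOT

A 6-joint arm with a two-finger parallel gripper is mounted at the origin on the work surface. World frame = base frame: x ahead of the robot, y to its left, z up, the work surface at z = 0. Lengths are in m, angles in rad, forces in N, time in s.
With the tool pointing down it reaches from about 0.325 to 0.775 m from the base axis. Payload 9.3 kg.
Tool frame: the origin (TCP) lies midway between the tips of the shut fingers; the grasp point (between the pads) lies 19 mm behind it (manip.grip_depth is the distance from the TCP to the grasp point, in m); z points along the fingers, y is the direction in which the jaws open and shut (so a half turn about z gives the same grasp; the last joint's range is limited). The gripper opens to 85 mm and grips with 20 to 120 N. Pads are 22 mm wide; open, the fingers measure 114 mm over their backs; the gripper's body (76 mm by 85 mm) begins 54 mm behind the grasp point. The pads swing forward as they close: fully open they stand 13 mm farther back than shut.
Start: joints at [0.971, 0.259, 0.021, 1.334, 0, 1.418], TCP at [0.238, 0.496, 0.231] pointing down, gripper open.
Joint ranges: [-3.04, 3.04], [-0.91, 1.82], [-1.04, 1.36], [-1.92, 1.95], [-1.52, 1.45], [-3.14, 3.14]. Speed limits (rad/s): [2.22, 2.22, 2.79, 3.14, 3.14, 3.14].

INTERFACE

Orientations are given as a 3x3 rotation matrix whose columns are the frame's x, y, z axes.
In Python, from rig import get_state, vision, order, manip gives the robot as it stands.
- The arm moves only by the shell command python3 -m crank 'ROWS'. ROWS is text: rows parted by semicolons, each of 5 numbers parted by spaces: the finger opening in m, from 0 to 0.0854, then the shift along the tool's x, y, z in m, then the turn about the tool's z in degrees. A call has exactly 10 rows; each row shifts and turns the commanded pose from where the row before left it, along the tool's axes as they then stand; what a row does not reach is not made up. A row lasts 1/10 s, in which the tool goes at most 50 mm and 8.59 degrees, less where a joint would pass 70% of its speed; a pose out of reach is approached as far as the arm can. A call with a gripper value outside its range is refused whole. The fingers move at their own pace and stop on an object; the grip force is fixed at half the most. Time passes only in rows, so rows that do not move let the fingers close, or fill a call up. It gives the time, the measured TCP pose, the force and the opening at its end, in the units of the state.
- get_state(): the state, without advancing time (a new reading comes with each control period).
- vision.capture(name): name is "side" or "top"; returns the picture (480x640x3 uint8, red, green, blue); there is no depth.
- vision.get_calibration(name): a dict with "mtx" (3x3 intrinsics, pixels), "rvec" (rotation vector, rad) and "tvec" (3), from world to camera coordinates, as OpenCV has them. Camera axes: x right, y down, z forward; pixel columns grow to the right and rows downward; lengths in m; the calibration is good to about 2 mm. A picture is of the moment at which its call begins. get_calibration takes no time and is no camera call.
- order.job_done(): hands the job in, once; it reports no verdict.
The state is a dict: "clock": time; "q": joint angles; "dq": joint speeds; "joint_efforts": joint torques, N m; "position": TCP position; "tcp_rot": TCP orientation; "force": force on the tool from outside, world axes, zero at the start; "torque": the same for the moment, N m; "grip_width": opening from 0.0 (shut) to 1.0 (fully open).
Only numpy, scipy, OpenCV 4.12 (cv2) and the standard library are available. Lean on these libraries where they do the work, as an engineer would, in place of code of your own. Each camera call takes 0.05 s, during which the arm holds its last target. There are 200 camera calls.

TASK

Open the rivet jar: its blue cap is stuck, so grip it firmly, break it loose with a short hard twist anticlockwise (seen from above), spin it on easily until you feel its soft end stop, ease it back off the stop a touch, lift it straight off there and set it down, not dropped, right way up and wholly on the round cork mat. The glass neck chips easily: never pull up hard on a cap that is still held, never wrench it on against the stop, and do not shove it sideways or press it down hard. Leave the harmonica parts and the burnisher where they are.

Things in the scene. Friction and masses are not known exactly. Their poses are not given: they have to be found in the camera images.
- cap_center (a point): Blue screw cap, round, 52 mm across, 30 mm high, 40 to 85 g; its centre, half-way up (height 83 mm when closed). z: cap axis, up; x: along the white stripe on its top, which on the closed jar points along the jar's x within 0.03 rad. Grip its solid ribbed band, 1 to 15 mm above this point; the skirt below is 51 mm across. Two lugs inside sit under flanges on the neck.
- jar: Small glass jar of brass rivets, 46 mm across, clamped immovably in a dark wooden block 90 mm square, 25 mm high; origin on the bench under the jar's axis, z up. The closed cap spans heights 68 to 98 mm; below it the jar is narrower than the cap, down to the block. The neck's top is at 84 mm. Cap and jar may press on each other with 60 N at most.
- neck: Flanges and end stops hidden by the cap; axes as the jar's. Opening: 0.9 N m falling to 0.5 over the first 0.4 rad, once, free after 0.7; rubber end stop (3 N m/rad) met 1.45 to 2.5 rad from closed, unknown beforehand. Held down until 0.18 rad before the stop; lifts straight off from there to 0.1 rad into the stop, beyond that held again; clear after 20 mm. Bears 30 N in all: 0.55 N m at the stop. Play: 1 mm.
- mat_top (a point): Round cork mat fixed on the bench, 100 mm across, 5 mm thick; this point is the centre of its top. It may be on either side of the jar.
- reed_plate: Brass reed plate, 28 x 105 x 4 mm, long along y, loose, origin under its centre; leave alone.
- comb: Walnut comb, 28 x 102 x 7 mm, long along y, loose, origin under its centre; leave alone.
- cover_plate: Chrome cover plate, 34 x 116 x 10 mm, long along y, loose, origin under its centre; leave alone.
- burnisher: Steel burnisher with a wooden handle, 160 mm long along x, 16 mm thick, loose, origin under its middle; leave alone.
Mind the look-alikes: they are no part of the job. Of the things that look like the part that bears cap_center, the middle-sized one is meant.

How it is judged:
By the outcome, as a careful person would: the job done as asked, in the order asked, and still so for the second after the job is handed in, with the robot touching nothing.
It also fails if it takes over 67 s, if anything falls off the work surface, if the arm or the gripper's body presses on something with over 40 N, if the wrist force passes 120 N, or if a joint passes its speed limit or range.

## Working session

There is one attempt and no reset: what is moved stays moved. The work goes in short steps, Python scripts to look and compute and a shell command to move; the robot and the scene stay as the last step left them, time stands still between calls to the robot, and variables do not carry over. Pictures are saved under pics/ and viewed, about 8 in all and at most 12, crops included, and the job is handed in when it is done.

```bash
ls; mkdir -p pics
python3 - <<'E'
from rig import get_state, vision, order, manip
import cv2
s=get_state(); print({k:s[k] for k in s}); print(manip.grip_depth)
for n in("side","top"):
    cv2.imwrite(f"pics/{n}0.png",vision.capture(n)[:,:,::-1]); c=vision.get_calibration(n); print(n,c)
E
```

```text
pics
{'clock': 0.0, 'q': array([ 9.71378850e-01,  2.59206807e-01,  2.07422367e-02,  1.33368452e+00,
       -2.35215649e-05,  1.41819106e+00]), 'dq': array([ 2.55158864e-04,  1.41925958e-03, -8.91970680e-04,  9.62209715e-05,
        5.00743659e-04, -9.65971658e-04]), 'joint_efforts': array([-6.18572994e-04, -5.55645847e+01,  3.44528425e+01,  1.38120318e-02,
       -1.93637147e-04,  6.56552231e-06]), 'position': array([0.23750284, 0.49576346, 0.23065054]), 'tcp_rot': array([[-9.01829043e-01,  4.32092380e-01, -7.43753461e-04],
       [ 4.32092981e-01,  9.01828353e-01, -1.13019446e-03],
       [ 1.82389546e-04, -1.34061284e-03, -9.99999085e-01]]), 'force': array([-0.62029524, -0.34319346,  0.00933304]), 'torque': array([ 0.04729733, -0.00888946, -0.02845566]), 'grip_width': 1.0039962581749853}
0.0187
side {'mtx': array([[441.77136292,   0.        , 326.29879928],
       [  0.        , 441.77136292, 233.34094492],
       [  0.        ,   0.        ,   1.        ]]), 'rvec': array([ 2.30485254, -0.22713016,  0.08245947]), 'tvec': array([-0.51426275,  0.08758278,  0.82603221])}
top {'mtx': array([[468.71041076,   0.        , 320.83864956],
       [  0.        , 468.71041076, 238.84229512],
       [  0.        ,   0.        ,   1.        ]]), 'rvec': array([ 2.12211471, -2.09374629,  0.18951426]), 'tvec': array([-0.04436625,  0.51197374,  0.75564334])}
```

View pics/top0.png

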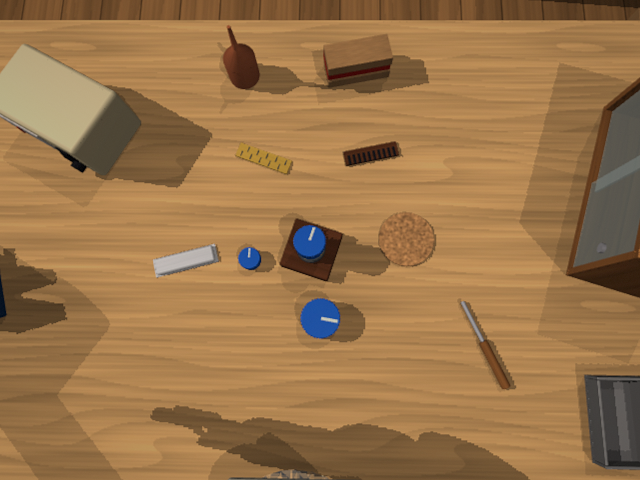

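View pics/side0.png

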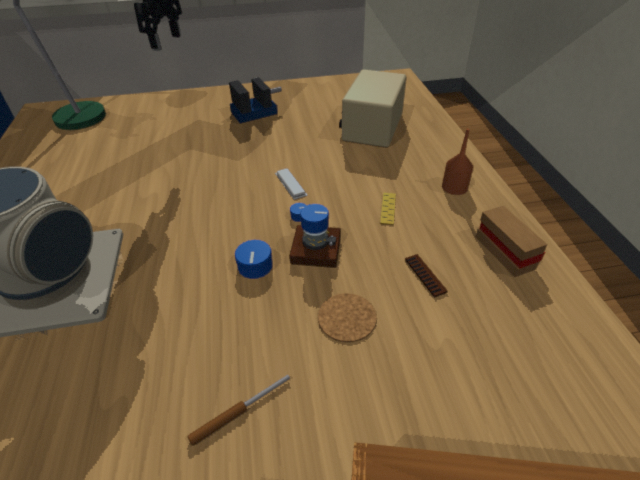

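The top view shows the jar with its blue cap in the block at (310,241), look-alike caps at (249,258) and (320,318), and the mat at (407,239). The side view has the jar cap at (314,218) and the mat at (347,317).

```bash
cat > h.py <<'E'
import numpy as np, cv2
from rig import get_state, vision, order, manip
def cam(n):
    c=vision.get_calibration(n); R=cv2.Rodrigues(c["rvec"])[0]; return c["mtx"],R,np.ravel(c["tvec"])
def ray(n,px,z):
    K,R,t=cam(n); o=-R.T@t; d=R.T@np.linalg.solve(K,[*px,1.]); return o+d*(z-o[2])/d[2]
def proj(n,P):
    c=vision.get_calibration(n); return cv2.projectPoints(np.float64(P).reshape(-1,1,3),c["rvec"],c["tvec"],c["mtx"],None)[0].reshape(-1,2)
def hsv(im): return cv2.cvtColor(im,cv2.COLOR_RGB2HSV)
def contours(m,amin=100):
    cs=cv2.findContours(m,cv2.RETR_EXTERNAL,cv2.CHAIN_APPROX_NONE)[0]
    return [c[:,0,:].astype(float) for c in cs if cv2.contourArea(c)>amin]
def circ(n,c,z):
    p=np.float32([ray(n,x,z)[:2] for x in c]); return cv2.minEnclosingCircle(p)
E
python3 - <<'E'
from h import *
for n in("top","side"):
    im=cv2.imread(f"pics/{n}0.png")[:,:,::-1]; H=hsv(np.ascontiguousarray(im))
    m=cv2.inRange(H,(105,150,60),(125,255,255)); m=cv2.morphologyEx(m,cv2.MORPH_CLOSE,np.ones((7,7)))
    for c in contours(m,80): print(n,"blue px",c.mean(0),"n",len(c),[ (np.round(circ(n,c,z)[0],4),round(circ(n,c,z)[1],4)) for z in(.098,.083)])
    # bright, light-blue top + stripe
    x,y=(310,241) if n=="top" else (314,212)
    s=H[y-25:y+25,x-25:x+25]; w=cv2.inRange(s,(0,0,150),(179,90,255))
    for c in contours(w,5):
        c=c+[x-25,y-25]; P=np.array([ray(n,q,.098)[:2] for q in c]); 
        r=cv2.minAreaRect(np.float32(P*1000)); print(n,"stripe",c.mean(0),r)
    if n=="top":
        print("cork hsv",H[239,407],H[225,395],"wood",H[239,480],H[280,400])
E
python3 - <<'E'
import cv2,numpy as np
a=cv2.imread('pics/top0.png')[190:290,250:450];b=cv2.imread('pics/side0.png')[190:340,240:400]
a=cv2.resize(a,None,fx=4,fy=4,interpolation=cv2.INTER_CUBIC)[:,:400];b=cv2.resize(b,None,fx=2.4,fy=2.4,interpolation=cv2.INTER_CUBIC)[:, :390]
o=np.zeros((400,800,3),np.uint8);o[:a.shape[0],:400]=a;o[:b.shape[0],410:410+b.shape[1]]=b[:400];cv2.imwrite('pics/crop1.png',o)
E
```

```text
top blue px [319.87155963 318.10091743] n 109 [(array([ 0.3767, -0.039 ]), 0.0305), (array([ 0.3772, -0.0387]), 0.0311)]
top blue px [249.46666667 258.08333333] n 60 [(array([0.4704, 0.0755]), 0.0183), (array([0.4727, 0.0782]), 0.0187)]
top blue px [309.31521739 241.58695652] n 92 [(array([ 0.498 , -0.0193]), 0.0279), (array([ 0.5009, -0.0186]), 0.0285)]
top stripe [311.34482759 233.24137931] ((512.0310668945312, -23.022369384765625), (5.144192218780518, 22.438697814941406), 71.50326538085938)
cork hsv [ 14 150 143] [ 14 146 155] wood [ 16 136 184] [ 16 135 181]
side blue px [253.34259259 258.64814815] n 108 [(array([ 0.3813, -0.1166]), 0.0432), (array([ 0.3805, -0.1016]), 0.0444)]
side blue px [309.46078431 216.53921569] n 102 [(array([ 0.4842, -0.0326]), 0.0453), (array([ 0.4864, -0.0151]), 0.0467)]
side stripe [320.26086957 211.95652174] ((509.67205810546875, -23.404659271240234), (5.713273048400879, 20.266719818115234), 78.1960678100586)
side stripe [296.5        189.33333333] ((476.51531982421875, 55.03636169433594), (20.680160522460938, 23.065021514892578), 13.704702377319336)
```

View pics/crop1.png

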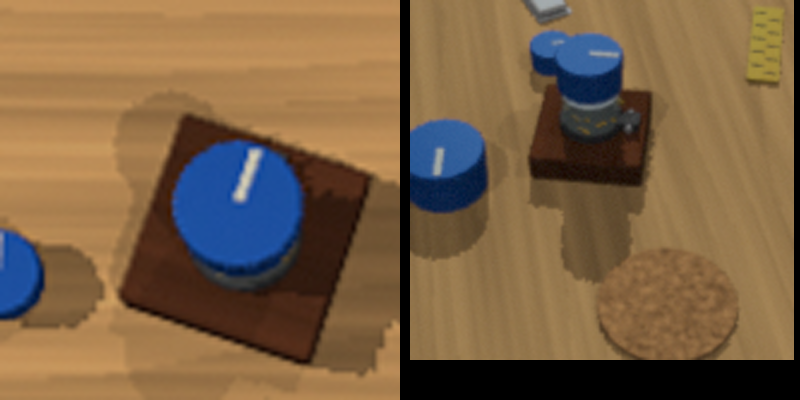

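Run:
```python
from h import *
from scipy.optimize import least_squares
for n in("top","side"):
    im=np.ascontiguousarray(cv2.imread(f"pics/{n}0.png")[:,:,::-1]); H=hsv(im)
    m=cv2.inRange(H,(100,120,60),(128,255,255)); m=cv2.morphologyEx(m,cv2.MORPH_CLOSE,np.ones((7,7)))
    c0=(309,241) if n=="top" else (315,213)
    c=[c for c in contours(m,80) if cv2.pointPolygonTest(c.astype(np.float32),c0,False)>0][0]
    c=c[c[:,1]<=c0[1]]
    if n=="side": c=c[c[:,0]>304]
    P=np.array([ray(n,q,.098)[:2] for q in c])
    # contour pixels are the inner border: outer edge half a pixel out
    for r in(.0255,None):
        f=least_squares(lambda v:np.hypot(*(P-v[:2]).T)-(v[2] if r is None else r),[.5,-.02,.026],loss="soft_l1",f_scale=.001)
        print(n,len(c),f.x.round(4),np.sqrt(np.mean(f.fun**2)).round(4))
    # mat
    g=cv2.GaussianBlur(im,(3,3),0); G=hsv(g); mm=cv2.inRange(G,(5,100,60),(15,220,168))
    mc=(407,239) if n=="top" else(347,317)
    mask=np.zeros_like(mm); cv2.circle(mask,mc,38,255,-1); mm&=mask
    mm=cv2.morphologyEx(cv2.morphologyEx(mm,cv2.MORPH_CLOSE,np.ones((5,5))),cv2.MORPH_OPEN,np.ones((9,9)))
    for c in contours(mm,300):
        print(n,"mat",c.mean(0).round(1),circ(n,c,.005))
    # block: dark quad
    print("block hsv",[H[y,x] for x,y in ([(300,268)] if n=="top" else [(305,245)])])
print(proj("top",[[.5,-.02,.098],[.5,-.02,.0]]),proj("side",[[.5,-.02,.098]]))
```

```text
top 48 [ 0.5001 -0.0194  0.026 ] 0.0005
top 48 [ 0.4997 -0.0194  0.0258] 0.0005
top mat [405.1 239.7] ((0.5215222239494324, -0.19019317626953125), 0.05364000424742699)
block hsv [array([ 10, 179,  74], dtype=uint8)]
side 26 [ 0.4962 -0.0239  0.026 ] 0.0012
side 26 [ 0.4947 -0.0257  0.0275] 0.0011
side mat [346.  317.7] ((0.5194182395935059, -0.19439002871513367), 0.05009372532367706)
block hsv [array([45, 19, 27], dtype=uint8)]
[[309.38492544 240.52957361]
 [311.65310682 250.97363259]] [[314.95561474 211.52389274]]
```

```bash
python3 -m crank '0.085 -0.0230 -0.0177 0 0;0.085 -0.0230 -0.0177 0 0;0.085 -0.0230 -0.0177 0 0;0.085 -0.0230 -0.0177 0 0;0.085 -0.0230 -0.0177 0 0;0.085 -0.0230 -0.0177 0 0;0.085 -0.0230 -0.0177 0 0;0.085 -0.0230 -0.0177 0 0;0.085 -0.0230 -0.0177 0 0;0.085 -0.0230 -0.0177 0 0'
python3 -m crank '0.085 -0.0230 -0.0177 0 0;0.085 -0.0230 -0.0177 0 0;0.085 -0.0230 -0.0177 0 0;0.085 -0.0230 -0.0177 0 0;0.085 -0.0230 -0.0177 0 0;0.085 -0.0230 -0.0177 0 0;0.085 -0.0230 -0.0177 0 0;0.085 -0.0230 -0.0177 0 0;0.085 -0.0230 -0.0177 0 0;0.085 -0.0230 -0.0177 0 0'
cat >> h.py <<'E'
def st(C=(.499,-.0205)):
    s=get_state(); R=s["tcp_rot"]; p=s["position"]; d=np.array([C[0]-p[0],C[1]-p[1],0])
    print("t",round(s["clock"],2),"pos",p.round(4),"q",s["q"].round(3)[[0,5]],"yaw",np.degrees(np.arctan2(R[1,1],R[0,1])).round(2),"F",s["force"].round(2),"T",s["torque"].round(3),"w",round(s["grip_width"],3),"toolshift",(R.T@d).round(4),"Ftool",(R.T@s["force"]).round(2),"z",R[:,2].round(4))
E
python3 -c "from h import *; st()"
```

```text
clock: 1.1
position: [0.3688, 0.2359, 0.2311]
tcp_rot: [[-0.902, 0.432, -0.0], [0.432, 0.902, -0.0], [0.0, -0.0, -1.0]]
force: [-0.4, -0.3, -0.4]
grip_width: 0.993
clock: 2.1
position: [0.4998, -0.0232, 0.231]
tcp_rot: [[-0.902, 0.432, -0.001], [0.432, 0.902, 0.0], [0.001, -0.0, -1.0]]
force: [0.9, 0.6, 0.5]
grip_width: 0.999
t 2.1 pos [ 0.4998 -0.0232  0.231 ] q [-0.214  0.233] yaw 64.39 F [0.86 0.58 0.54] T [ 0.046 -0.039 -0.022] w 0.999 toolshift [0.0018 0.0021 0.    ] Ftool [-0.53  0.9  -0.54] z [-5.e-04  2.e-04 -1.e+00]
```

```bash
python3 -m crank '0.085 0.0009 0.0010 0.02 0;0.085 0.0009 0.0010 0.02 0;0.085 0 0 0.02 0;0.085 0 0 0.02 0;0.085 0 0 0.02 0;0.085 0 0 0.02 0;0.085 0 0 0.015 0;0.085 0 0 0.015 0;0.085 0 0 0.010 0;0.085 0 0 0 0'
python3 -c "
from h import *
st()
for n in('top','side'): cv2.imwrite(f'pics/{n}1.png',vision.capture(n)[:,:,::-1])
a=cv2.imread('pics/top1.png')[170:310,230:390];b=cv2.imread('pics/side1.png')[120:280,230:390]
cv2.imwrite('pics/c2.png',np.hstack([cv2.resize(a,(400,350),interpolation=2),cv2.resize(b,(400,350),interpolation=2)]))"
```

```text
clock: 3.1
position: [0.498, -0.0193, 0.07]
tcp_rot: [[-0.902, 0.432, -0.002], [0.432, 0.902, 0.001], [0.002, -0.001, -1.0]]
force: [-0.7, 0.8, -0.1]
grip_width: 0.997
t 3.1 pos [ 0.498  -0.0193  0.07  ] q [-0.207  0.24 ] yaw 64.4 F [-0.73  0.78 -0.1 ] T [ 0.006 -0.031 -0.021] w 0.997 toolshift [-0.0015 -0.0007 -0.    ] Ftool [0.99 0.39 0.11] z [-2.5e-03  5.0e-04 -1.0e+00]
```

View pics/c2.png

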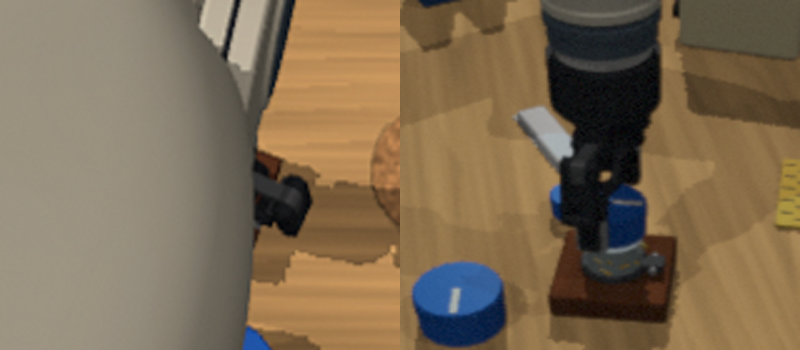

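The crops show the fingers straddling the cap on the jar, with no contact. Closing in stages and watching the force.

```bash
python3 -m crank '0.070 -0.001 0 0 0;0.065 0 0 0 0;0.060 0 0 0 0;0.058 0 0 0 0;0.057 0 0 0 0;0.056 0 0 0 0;0.056 0 0 0 0;0.055 0 0 0 0;0.055 0 0 0 0;0.055 0 0 0 0'
python3 -c "from h import *; st()"
```

```text
clock: 4.2
position: [0.4997, -0.0198, 0.0713]
tcp_rot: [[-0.902, 0.432, -0.0], [0.432, 0.902, 0.0], [0.0, -0.0, -1.0]]
force: [0.3, 0.1, -1.0]
grip_width: 0.65
t 4.2 pos [ 0.4997 -0.0198  0.0713] q [-0.208  0.239] yaw 64.4 F [ 0.33  0.07 -0.97] T [0.063 0.044 0.012] w 0.65 toolshift [ 0.0003 -0.0009  0.    ] Ftool [-0.27  0.2   0.97] z [-0.  0. -1.]
```

```bash
python3 -m crank '0.055 0 0 0.001 0;0.055 0 0 0.001 0;0.054 0 0 0 0;0.054 0 0 0 0;0.053 0 0 0 0;0.053 0 0 0 0;0.0525 0 0 0 0;0.0525 0 0 0 0;0.0525 0 0 0 0;0.0525 0 0 0 0'
python3 -c "from h import *; st()"
```

```text
clock: 5.2
position: [0.4997, -0.0198, 0.0693]
tcp_rot: [[-0.902, 0.432, 0.0], [0.432, 0.902, 0.0], [-0.0, 0.0, -1.0]]
force: [0.1, 1.5, 0.7]
grip_width: 0.615
t 5.2 pos [ 0.4997 -0.0198  0.0693] q [-0.208  0.239] yaw 64.4 F [0.12 1.5  0.68] T [ 0.19  -0.039  0.039] w 0.615 toolshift [ 0.0004 -0.0009 -0.    ] Ftool [ 0.54  1.4  -0.68] z [ 2.e-04  1.e-04 -1.e+00]
```

```bash
python3 -m crank '0.052 0 0 0 0;0.051 0 0 0 0;0.045 0 0 0 0;0.040 0 0 0 0;0.040 0 0 0 0;0.040 0 0 0 0;0.040 0 0 0 0;0.040 0 0 0 0;0.040 0 0 0 0;0.040 0 0 0 0'
python3 -c "
from h import *
for i in range(1): st()"
```

```text
clock: 6.2
position: [0.4997, -0.0198, 0.0697]
tcp_rot: [[-0.902, 0.432, 0.001], [0.432, 0.902, 0.0], [-0.0, 0.0, -1.0]]
force: [-1.1, 2.3, 5.4]
grip_width: 0.592
t 6.2 pos [ 0.4997 -0.0198  0.0697] q [-0.208  0.239] yaw 64.41 F [-1.11  2.34  5.45] T [0.336 0.249 0.017] w 0.592 toolshift [ 0.0004 -0.001  -0.    ] Ftool [ 2.01  1.63 -5.45] z [ 5.e-04  0.e+00 -1.e+00]
```

```bash
python3 -c "
from h import *
cv2.imwrite('pics/side2.png',vision.capture('side')[:,:,::-1])
b=cv2.imread('pics/side2.png')[180:260,275:375]
cv2.imwrite('pics/c3.png',cv2.resize(b,(750,600),interpolation=2))
C=[.4997,-.0198]
for z in (.068,.083,.084,.0975,.098,.0697,.0731,.0917): print(z,(proj('side',[[*C,z]])-[275,180])[0]*7.5)
print((proj('side',[[C[0]-.032*.432,C[1]-.032*.902,z] for z in(.068,.0731,.084,.098)])-[275,180])*7.5)
"
```

```text
0.068 [301.92715915 328.06437629]
0.083 [300.14578907 282.63969371]
0.084 [300.02546298 279.57139555]
0.0975 [298.38140386 237.64812305]
0.098 [298.31980105 236.07726023]
0.0697 [301.7274606  322.97209174]
0.0731 [301.3263975  312.74504007]
0.0917 [299.09225745 255.77478806]
[[266.43617526 412.26062588]
 [265.66624426 396.87018124]
 [263.99835898 363.53018569]
 [261.81030265 319.79229246]]
```

View pics/c3.png

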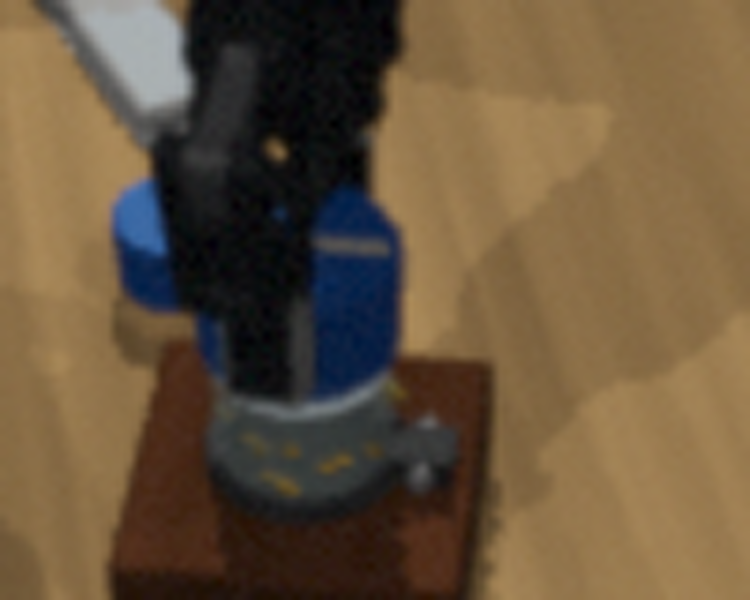

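The crop shows the fingertip bottom at about (265,402), so z ≈ 72 mm and the pads are centred about 8 mm above the cap centre. Now the break-loose twist.

```bash
python3 -m crank '0.040 0 0 -0.0005 0;0.040 0 0 0 -8.5;0.040 0 0 0 -8.5;0.040 0 0 0 -8.5;0.040 0 0 0 -8.5;0.040 0 0 0 -8.5;0.040 0 0 0 0;0.040 0 0 0 0;0.040 0 0 0 0;0.040 0 0 0 0'
python3 -c "
from h import *
st()"
```

```text
clock: 7.25
position: [0.5003, -0.0192, 0.0698]
tcp_rot: [[-0.957, -0.289, 0.001], [-0.289, 0.957, 0.001], [-0.002, 0.001, -1.0]]
force: [3.4, 5.6, -0.7]
grip_width: 0.592
t 7.25 pos [ 0.5003 -0.0192  0.0698] q [-0.207 -0.5  ] yaw 106.78 F [ 3.37  5.63 -0.67] T [ 1.06  -0.707  0.112] w 0.592 toolshift [ 0.0016 -0.0008 -0.    ] Ftool [-4.85  4.41  0.69] z [ 0.0013  0.0014 -1.    ]
```

```bash
python3 -m crank '0.040 -0.0006 0.0006 0 0;0.040 0 0 0 -5;0.040 0 0 0 -6;0.040 0 0 0 -6;0.040 0 0 0 -6;0.040 0 0 0 -6;0.040 0 0 0 -6;0.040 0 0 0 0;0.040 0 0 0 0;0.040 0 0 0 0'
cat > stripe.py <<'E'
from h import *
st()
im=vision.capture("side"); H=hsv(im); x0,y0=290,195
w=cv2.inRange(H[y0:y0+30,x0:x0+45],(0,0,110),(179,110,255)); b=cv2.inRange(H[y0-5:y0+35,x0-5:x0+50],(100,120,40),(128,255,255))
cv2.imwrite("pics/last.png",im[:,:,::-1])
for c in contours(w,4):
    c=c+[x0,y0]; P=np.array([ray("side",q,.098)[:2] for q in c]); m=P.mean(0)-[.4997,-.0198]
    print("cand",c.mean(0).round(1),(m*1000).round(1),"ang",np.degrees(np.arctan2(m[1],m[0])).round(1), cv2.minAreaRect(np.float32(P*1000))[1:])
E
python3 stripe.py
```

```text
clock: 8.25
position: [0.5, -0.0193, 0.0698]
tcp_rot: [[-0.619, -0.785, -0.0], [-0.785, 0.619, -0.0], [0.001, -0.0, -1.0]]
force: [0.3, -0.7, 1.4]
grip_width: 0.592
t 8.25 pos [ 0.5    -0.0193  0.0698] q [-0.206 -1.109] yaw 141.72 F [ 0.28 -0.75  1.38] T [-0.216  0.064  0.02 ] w 0.592 toolshift [0.0015 0.     0.    ] Ftool [ 0.42 -0.68 -1.38] z [-3.e-04 -4.e-04 -1.e+00]
cand [313.6 205.4] [ 0.8 17.9] ang 87.5 ((20.7558650970459, 29.21794319152832), 28.875240325927734)
```

```bash
python3 -c "
from h import *
b=cv2.imread('pics/last.png')[180:260,275:375]
cv2.imwrite('pics/c4.png',cv2.resize(b,(750,600),interpolation=2))"
```

```text
(no output)
```

View pics/c4.png

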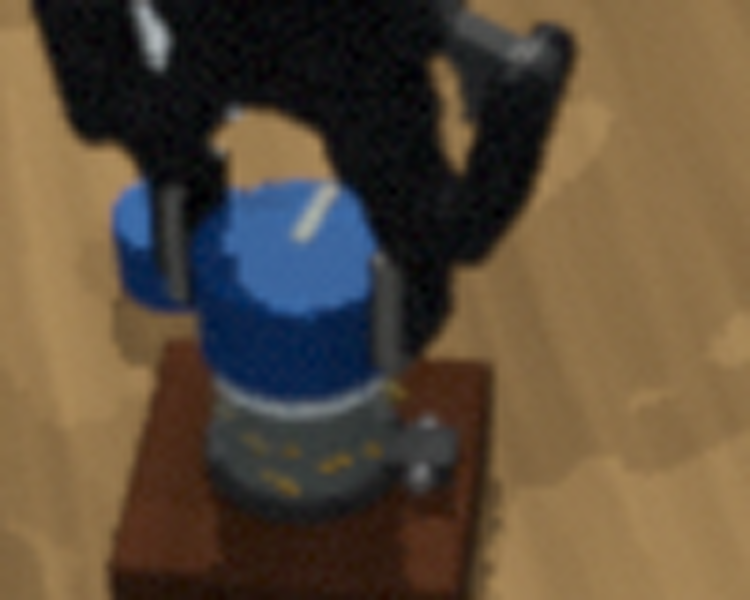

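The cap turned with the gripper: the stripe now runs from (295,240) to (330,188), about 60° in the world. Now feeling for the stop in small steps.

```bash
python3 -m crank '0.040 0 0 0 -1.5;0.040 0 0 0 -1.5;0.040 0 0 0 -1;0.040 0 0 0 -1;0.040 0 0 0 -1;0.040 0 0 0 0;0.040 0 0 0 0;0.040 0 0 0 0;0.040 0 0 0 0;0.040 0 0 0 0'
python3 -c "from h import *; st()"
```

```text
clock: 9.3
position: [0.5001, -0.0191, 0.0698]
tcp_rot: [[-0.531, -0.847, -0.0], [-0.847, 0.531, 0.0], [-0.0, 0.0, -1.0]]
force: [0.6, 0.7, 1.6]
grip_width: 0.589
t 9.3 pos [ 0.5001 -0.0191  0.0698] q [-0.206 -1.216] yaw 147.9 F [0.59 0.74 1.64] T [ 0.282 -0.037 -0.026] w 0.589 toolshift [ 0.0018  0.0001 -0.    ] Ftool [-0.94 -0.11 -1.64] z [-0.e+00  1.e-04 -1.e+00]
```

```bash
python3 -m crank '0.040 0 0 0 -1.5;0.040 0 0 0 -1.5;0.040 0 0 0 -1;0.040 0 0 0 -1;0.040 0 0 0 -1;0.040 0 0 0 0;0.040 0 0 0 0;0.040 0 0 0 0;0.040 0 0 0 0;0.040 0 0 0 0' | grep -i clock
python3 -c "from h import *; st()"
```

```text
clock: 10.3
t 10.3 pos [ 0.5001 -0.0191  0.0698] q [-0.206 -1.321] yaw 153.9 F [0.32 0.31 2.96] T [0.059 0.019 0.   ] w 0.59 toolshift [0.0017 0.0004 0.    ] Ftool [-0.42 -0.15 -2.96] z [ 0.e+00 -1.e-04 -1.e+00]
```

```bash
python3 -m crank '0.040 0 0 0 -1.5;0.040 0 0 0 -1.5;0.040 0 0 0 -1.5;0.040 0 0 0 -1.5;0.040 0 0 0 -1;0.040 0 0 0 0;0.040 0 0 0 0;0.040 0 0 0 0;0.040 0 0 0 0;0.040 0 0 0 0' | grep -i clock
python3 -c "from h import *; st()"
```

```text
clock: 11.3
t 11.3 pos [ 0.5001 -0.0191  0.0698] q [-0.206 -1.443] yaw 160.89 F [-0.43  0.47  2.68] T [ 0.14  -0.001  0.022] w 0.585 toolshift [0.0017 0.0005 0.    ] Ftool [-0.3   0.56 -2.68] z [ 0. -0. -1.]
```

```bash
python3 -m crank '0.040 0 0 0 -1.5;0.040 0 0 0 -1.5;0.040 0 0 0 -1.5;0.040 0 0 0 -1.5;0.040 0 0 0 -1;0.040 0 0 0 0;0.040 0 0 0 0;0.040 0 0 0 0;0.040 0 0 0 0;0.040 0 0 0 0' | grep -i clock
python3 -c "from h import *; st()"
```

```text
clock: 12.3
t 12.3 pos [ 0.5001 -0.0191  0.0698] q [-0.206 -1.566] yaw 167.89 F [ 0.18 -0.21  1.74] T [ 0.084 -0.014 -0.037] w 0.595 toolshift [0.0015 0.0008 0.    ] Ftool [ 0.17 -0.22 -1.74] z [-0.e+00 -1.e-04 -1.e+00]
```

```bash
python3 -m crank '0.040 0 0 0 -1.5;0.040 0 0 0 -1.5;0.040 0 0 0 -1.5;0.040 0 0 0 -1.5;0.040 0 0 0 -1;0.040 0 0 0 0;0.040 0 0 0 0;0.040 0 0 0 0;0.040 0 0 0 0;0.040 0 0 0 0' | grep -i clock
python3 -c "from h import *; st()"
```

```text
clock: 13.3
t 13.3 pos [ 0.4998 -0.0192  0.0698] q [-0.206 -1.688] yaw 174.89 F [-3.88 -0.58  5.04] T [-0.142  0.843 -0.055] w 0.591 toolshift [0.0014 0.0007 0.    ] Ftool [ 0.92  3.81 -5.03] z [-4.e-04 -2.e-04 -1.e+00]
```

```bash
python3 -m crank '0.040 0 0 0 -1;0.040 0 0 0 -1;0.040 0 0 0 -1;0.040 0 0 0 0;0.040 0 0 0 0;0.040 0 0 0 0;0.040 0 0 0 0;0.040 0 0 0 0;0.040 0 0 0 0;0.040 0 0 0 0' | grep -i clock
python3 -c "from h import *; st()"
```

```text
clock: 14.3
t 14.3 pos [ 0.5    -0.0191  0.0697] q [-0.206 -1.74 ] yaw 177.9 F [-4.65 -1.3   4.25] T [-0.12   0.954 -0.173] w 0.591 toolshift [0.0014 0.0009 0.    ] Ftool [ 1.47  4.6  -4.25] z [-2.e-04 -0.e+00 -1.e+00]
```

```bash
python3 -m crank '0.040 0 0 0 -1;0.040 0 0 0 -1;0.040 0 0 0 0;0.040 0 0 0 0;0.040 0 0 0 0;0.040 0 0 0 0;0.040 0 0 0 0;0.040 0 0 0 0;0.040 0 0 0 0;0.040 0 0 0 0' | grep -i clock
python3 -c "from h import *; st()"
```

```text
clock: 15.3
t 15.3 pos [ 0.5001 -0.0191  0.0698] q [-0.206 -1.775] yaw 179.9 F [-3.94  0.43  4.11] T [ 0.031  0.943 -0.252] w 0.589 toolshift [ 0.0014  0.0011 -0.    ] Ftool [-0.42  3.94 -4.11] z [-0.  0. -1.]
```

Stop confirmed: the torque rises steadily from about yaw 174°. Easing back 9°, then a gentle trial lift.

```bash
python3 -m crank '0.040 0 0 0 2;0.040 0 0 0 2;0.040 0 0 0 2;0.040 0 0 0 2;0.040 0 0 0 1;0.040 0 0.0003 0 0;0.040 0 0 0 0;0.040 0 0 0 0;0.040 0 0 0 0;0.040 0 0 0 0' | grep -i clock
python3 -c "from h import *; st()"
```

```text
clock: 16.3
t 16.3 pos [ 0.5    -0.0191  0.0698] q [-0.206 -1.618] yaw 170.91 F [0.5  0.22 0.74] T [-0.03  -0.037  0.022] w 0.587 toolshift [ 0.0016  0.0008 -0.    ] Ftool [-0.29 -0.46 -0.74] z [ 4.e-04  0.e+00 -1.e+00]
```

```bash
python3 -m crank '0.040 0 0 -0.0004 0;0.040 0 0 -0.0004 0;0.040 0 0 -0.0004 0;0.040 0 0 -0.0004 0;0.040 0 0 -0.0004 0;0.040 0 0 0 0;0.040 0 0 0 0;0.040 0 0 0 0;0.040 0 0 0 0;0.040 0 0 0 0' | grep -i clock
python3 -c "from h import *; st()"
```

```text
clock: 17.3
t 17.3 pos [ 0.4998 -0.0191  0.0718] q [-0.206 -1.618] yaw 170.9 F [-0.48  0.19 -0.62] T [0.004 0.048 0.001] w 0.59 toolshift [0.0015 0.0005 0.    ] Ftool [-0.11  0.5   0.62] z [-0. -0. -1.]
```

It lifted 2 mm with only its own weight on the wrist. Lifting straight off.

```bash
python3 -m crank '0.040 0 0 -0.002 0;0.040 0 0 -0.003 0;0.040 0 0 -0.003 0;0.040 0 0 -0.003 0;0.040 0 0 -0.004 0;0.040 0 0 -0.004 0;0.040 0 0 -0.005 0;0.040 0 0 -0.008 0;0.040 0 0 -0.010 0;0.040 0 0 -0.010 0' | grep -i clock
python3 -c "from h import *; st((.52,-.192))"
```

```text
clock: 18.3
t 18.3 pos [ 0.4999 -0.0191  0.1248] q [-0.206 -1.618] yaw 170.9 F [-0.29 -0.6  -0.13] T [ 0.044 -0.028 -0.007] w 0.59 toolshift [ 0.1676 -0.0472  0.    ] Ftool [0.63 0.19 0.13] z [ 3.e-04 -1.e-04 -1.e+00]
```

```bash
python3 -m crank '0.040 0.010 -0.0028 0 0;0.040 0.018 -0.005 0 0;0.040 0.020 -0.0056 0 0;0.040 0.024 -0.0068 0 0;0.040 0.024 -0.0068 0 0;0.040 0.024 -0.0068 0 0;0.040 0.020 -0.0056 0 0;0.040 0.016 -0.0045 0 0;0.040 0.012 -0.0033 0 0;0.040 0 0 0 0' | grep -i clock
python3 -c "
from h import *
st((.52,-.192))
cv2.imwrite('pics/side5.png',vision.capture('side')[:,:,::-1])
b=cv2.imread('pics/side5.png')[150:390,230:470]
cv2.imwrite('pics/c5.png',cv2.resize(b,(600,600),interpolation=2))"
```

```text
clock: 19.3
t 19.3 pos [ 0.5199 -0.1938  0.1236] q [-0.508 -1.919] yaw 170.82 F [ 0.34  0.97 -0.25] T [-0.011 -0.023 -0.015] w 0.589 toolshift [-0.0018  0.0002 -0.    ] Ftool [-1.02 -0.18  0.25] z [-1.e-04 -1.e-04 -1.e+00]
```

View pics/c5.png

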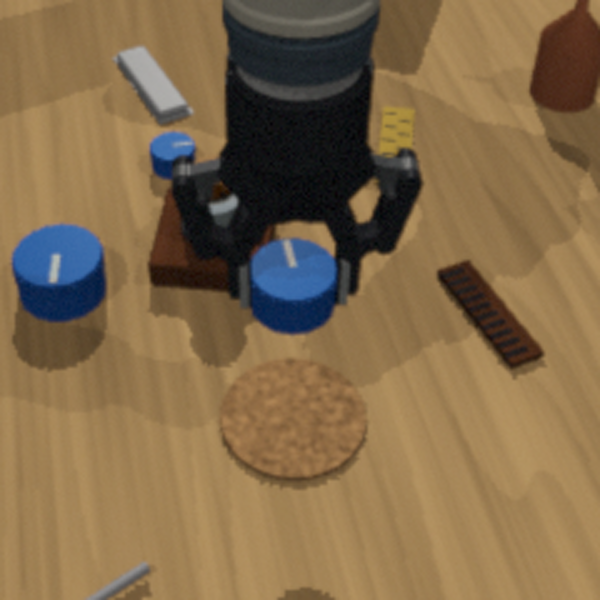

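The cap hangs level at (293,285) in the crop, over the mat at (293,417), with nothing close by. Lowering.

```bash
python3 -m crank '0.040 -0.001 0 0.010 0;0.040 -0.001 0 0.015 0;0.040 0 0 0.018 0;0.040 0 0 0.018 0;0.040 0 0 0.016 0;0.040 0 0 0.014 0;0.040 0 0 0.010 0;0.040 0 0 0.006 0;0.040 0 0 0.003 0;0.040 0 0 0 0' | grep -i clock
python3 -c "from h import *; st((.52,-.192))"
```

```text
clock: 20.35
t 20.35 pos [ 0.5201 -0.1902  0.0137] q [-0.502 -1.914] yaw 170.91 F [-0.28  0.35 -0.73] T [-0.003 -0.003  0.045] w 0.591 toolshift [ 0.0018 -0.0002 -0.    ] Ftool [-0.3   0.33  0.73] z [-1.e-04  1.e-04 -1.e+00]
```

```bash
python3 -m crank '0.040 0 0 0.001 0;0.040 0 0 0.001 0;0.040 0 0 0.001 0;0.040 0 0 0.001 0;0.040 0 0 0.0005 0;0.040 0 0 0.0005 0;0.040 0 0 0.0005 0;0.040 0 0 0.0005 0;0.040 0 0 0 0;0.040 0 0 0 0' | grep -i clock
python3 -c "from h import *; st((.52,-.192))"
```

```text
clock: 21.35
t 21.35 pos [ 0.5202 -0.1905  0.0078] q [-0.502 -1.914] yaw 170.9 F [ 0.09 -0.03 -0.12] T [ 0.037 -0.004 -0.039] w 0.591 toolshift [ 0.0016 -0.0001  0.    ] Ftool [ 0.02 -0.1   0.12] z [ 1.e-04 -0.e+00 -1.e+00]
```

```bash
python3 -m crank '0.040 0 0 0.0003 0;0.040 0 0 0.0003 0;0.040 0 0 0.0003 0;0.040 0 0 0.0003 0;0.040 0 0 0.0003 0;0.040 0 0 0 0;0.040 0 0 0 0;0.040 0 0 0 0;0.040 0 0 0 0;0.040 0 0 0 0' | grep -i clock
python3 -c "from h import *; st((.52,-.192))"
```

```text
clock: 22.35
t 22.35 pos [ 0.5201 -0.1905  0.0068] q [-0.502 -1.914] yaw 170.9 F [-1.75  0.87  5.68] T [ 0.195  0.448 -0.008] w 0.59 toolshift [ 0.0015 -0.0001  0.    ] Ftool [-0.58  1.86 -5.68] z [ 3.e-04 -3.e-04 -1.e+00]
```

Contact (5.7 N) at exactly the expected height. Releasing gradually, then going straight up.

```bash
python3 -m crank '0.051 0 0 0 0;0.053 0 0 0 0;0.055 0 0 0 0;0.060 0 0 0 0;0.066 0 0 0 0;0.072 0 0 0 0;0.078 0 0 0 0;0.080 0 0 0 0;0.080 0 0 0 0;0.080 0 0 0 0' | grep -i -e clock -e width
python3 -m crank '0.080 0 0 -0.003 0;0.080 0 0 -0.006 0;0.080 0 0 -0.010 0;0.080 0 0 -0.015 0;0.080 0 0 -0.02 0;0.080 0 0 -0.025 0;0.080 0 0 -0.025 0;0.080 0 0 -0.025 0;0.080 0 0 -0.02 0;0.080 0 0 -0.01 0' | grep -i -e clock -e width
python3 -c "
from h import *
st((.52,-.192))
for n in('top','side'): cv2.imwrite(f'pics/{n}6.png',vision.capture(n)[:,:,::-1])
a=cv2.imread('pics/top6.png')[90:390,140:540];b=cv2.imread('pics/side6.png')[150:450,150:550]
cv2.imwrite('pics/c6.png',np.hstack([a,b]))"
```

```text
clock: 23.35
grip_width: 0.942
clock: 24.35
grip_width: 0.933
t 24.35 pos [ 0.5207 -0.1907  0.168 ] q [-0.502 -1.914] yaw 170.9 F [ 0.9  -0.81 -0.95] T [ 0.009 -0.034  0.002] w 0.933 toolshift [0.0014 0.0005 0.    ] Ftool [ 0.65 -1.01  0.95] z [ 0.003  -0.0016 -1.    ]
```

View pics/c6.png

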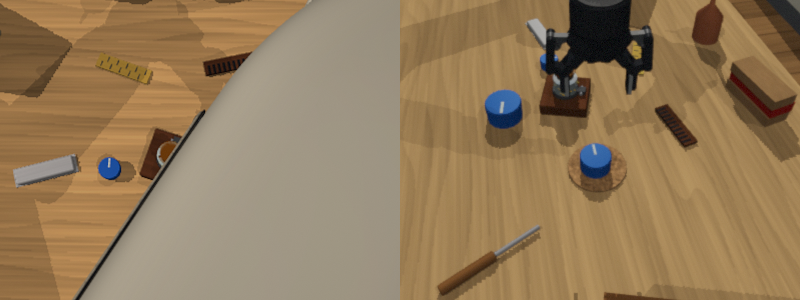

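The side view shows the cap upright, stripe up, in the middle of the mat at (596,160). The jar is open, the other parts are where they were, and the gripper is clear.

```bash
python3 -c "from rig import order; print(order.job_done())"
```

```text
the job is handed in; nothing more can be done
None
```

The rivet jar is open, and its cap is standing right way up in the middle of the cork mat. I handed the job in at about 24 s, well under the 67 s limit.

- **Breaking loose and spinning:** I gripped the ribbed band and broke the cap loose with a 42° hard anticlockwise twist. I then spun it on and stepped gently until I felt the stop, about 109–110° from closed. The most I measured against the stop was 0.25 N m.
- **Lifting off:** I eased the cap back 9° and lifted it straight off. The upward pull was never more than about the cap's own weight.
- **Setting down:** The cap touched the mat at the expected height with 5.7 N, and I opened the fingers gradually.

**Last checks:** The side picture shows the cap upright and wholly on the mat, the jar open, the harmonica parts and burnisher in place, and the gripper clear. In the top view the arm hid the mat, so only the side camera confirms the placing. The highest sideways force I read at the jar was about 6.5 N.

**Disagreements:** The two cameras put the cap about 6–7 mm apart at the start. I leaned on the top view, and the wrist forces backed it to within about 1 mm. The gripped width read 50.4 mm against the stated 52 mm, which I put down to soft pads. The stripe turned with the gripper, so the grip did not slip.

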